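# Roll the pylon tube into the V-block and set it against the length stop

## Robot

A 6-joint arm with a two-finger parallel gripper is mounted at the origin on the work surface. World frame = base frame: x ahead of the robot, y to its left, z up, the work surface at z = 0. Lengths are in m, angles in rad, forces in N, time in s.
With the tool pointing down it reaches from about 0.35 to 0.85 m from the base axis. Payload 8.1 kg.
Tool frame: the origin (TCP) lies where the fingers leave the gripper's body, on its centre line; the fingertips stand 84 mm ahead of it and the grasp point (between the pads) lies 65 mm ahead of it; z points along the fingers, y is the line along which they close (so a half turn about z gives the same grasp; the last joint's range is limited). The gripper opens to 93 mm and grips with 3 to 60 N. Pads are 15 mm wide; open, the fingers measure 128 mm over their backs; the gripper's body (75 mm by 188 mm) begins 65 mm behind the grasp point.
Start: joints at [1.111, 0.13, 1.488, -0, 1.523, -0.085], TCP at [0.22, 0.558, 0.303] pointing down, gripper open.
Joint ranges: [-2.96, 2.96], [-0.89, 2.26], [0.02, 2.5], [-1.34, 4.48], [0, 2.73], [-2.66, 2.66]. Speed limits (rad/s): [2.39, 2.39, 2.79, 3.14, 3.14, 3.14].

## Interface

Orientations are given as a rotation vector (axis times angle).
In Python, from plant import robot gives the robot as it stands.
- The arm moves only by the shell command python3 -m jog 'ROWS' [FORCE]. ROWS is text: rows parted by semicolons, each of 5 numbers parted by spaces: the opening, from 0 (shut) to 1 (fully open), then the shift along the tool's x, y, z in m, then the turn about the tool's z in degrees. A call has 1 to 10 rows; each row shifts and turns the commanded pose from where the row before left it, along the tool's axes as they then stand; what a row does not reach is not made up. A row lasts 1/12 s, in which the tool goes at most 41.7 mm and 7.16 degrees, less where a joint would pass 70% of its speed; a pose out of reach is approached as far as the arm can. A call with a gripper value outside its range is refused whole. The fingers move at their own pace and stop on an object; FORCE is the grip in N (left out, the last holds). Time passes only in rows, so rows that do not move let the fingers close. It gives the time, the measured TCP pose, the force, the opening and the grip force at its end, in the units of the state.
- robot.read_state(): the state, without advancing time (a new reading comes with each control period).
- robot.read_camera(name): name is "scene" or "side" or "wrist"; returns a dict with "color" (400x640x3 uint8, red, green, blue), "intrinsics" (3x3 intrinsics, pixels), "k1" (the pictures are not rectified: a ray, as slopes to the right and down, at radius r is drawn at 1 + k1 r^2 times it, then the intrinsics apply), "pose" (4x4, takes a point from camera to world coordinates); the wrist camera has in their place "tool_from_camera" (4x4, takes a point from camera to tool coordinates, whose origin is the TCP and whose axes are the flange's). Camera axes: x right, y down, z forward; pixel columns grow to the right and rows downward; lengths in m; the calibration is good to about 2 mm. A picture is of the moment at which its call begins: read the wrist's pose just before it. There is no depth.
- robot.close_job(): hands the job in; it is judged then, once.
The state is a dict: "t": time; "q": joint angles; "dq": joint speeds; "joint_torque": joint torques, N m; "tool_pos": TCP position; "orientation": TCP orientation; "force": force on the tool from outside, world axes, zero at the start; "wrist_torque": the same for the moment, N m; "opening": finger opening in m; "gripper_force": force on a finger pad.
Only numpy, scipy, OpenCV 4.12 (cv2) and the standard library are available. Lean on these libraries where they do the work, as an engineer would, in place of code of your own. Each camera call takes 0.05 s, during which the arm holds its last target. There are 200 camera calls.

## Task

Two aluminium tubes lie loose on the marking-out board, one on each side of its V-groove. With the fingertips, and without gripping or lifting it, roll the longer tube sideways across the board until it drops fully into the V-groove, then push it endwise along the groove until its end rests against the steel length stop. Leave the shorter tube and the other things lying about where they are, and finish with the hand clear.

Things in the scene. Friction and masses are not known exactly. Their poses are not given: they have to be found in the camera images.
- board: Fixed hardwood board, 300 mm (its x) by 340 mm (its y), 36 mm thick, with a 60 mm wide steel V-block let in flush. The 90 degree V-groove runs along the board's y axis at x = 0 over its whole length: 28 mm wide at the top, 14 mm deep. Origin: centre of the underside, on the bench. The top is flat on both sides of the groove; the inlaid rule does not stand proud.
- tube: Longer tube: loose, plain aluminium, 30 mm diameter, 180 mm long, 105 g. Origin: middle of its axis; y along it; x, z turn as it rolls. Starts on the board's top (axis 51 mm above the bench), within 7 degrees of parallel to the groove, 60 to 90 mm to either side. Rolls easily and runs on. Seated in the groove, its axis is over the groove's middle, 43 mm above the bench.
- offcut: The shorter tube: same aluminium, 30 mm in diameter, 110 mm long, loose on the board on the other side of the groove. Origin: the middle of its axis, y along it. To be left alone; it rolls very easily too.
- stop: Fixed dark steel stop across the groove towards the board's +y end; its place along the groove varies. Upright plate 60 mm wide (x), 10 mm thick, 32 mm high, with a low foot behind. Origin: on the board's top over the groove's middle, in the plane of the face the tube's end must rest against, which looks along -y (axes as the board's). Tube home: its middle is 90 mm from this face.
- adapter: Bystander: upright aluminium tube-clamp adapter, 42 mm in diameter with a screw lug on one side, 40 mm high, loose on the bench beyond the board's -y end. Origin: centre of its underside.
- insole: Bystander: white plastic foot-orthosis shell, about 195 by 78 mm with a raised heel cup, 22 mm high, loose on the bench beyond the board's +y end. Origin: on its underside, near the middle.
- deburrer: Bystander: hand deburring tool with a thick black handle and a thin hooked steel blade, 21 mm thick, 170 mm long along its x, loose on the bench beyond the board's -y end. Origin: on its underside.
Mind the look-alikes: they are no part of the job. What is shaped like the tube but blue or orange is not meant.

How it is judged:
By the outcome, as a careful person would: the job done as asked, in the order asked, and still so for the second after the job is handed in, with the robot touching nothing.
It also fails if it takes over 48 s, if anything falls off the work surface, if the arm or the gripper's body presses on something with over 40 N, if the wrist force passes 120 N, or if a joint passes its speed limit or range.

## Working session

There is one attempt and no reset: what is moved stays moved. The work goes in short steps, Python scripts to look and compute and a shell command to move; the robot and the scene stay as the last step left them, time stands still between calls to the robot, and variables do not carry over. Pictures are saved under pics/ and viewed, at most 10 in all, crops included, and the job is handed in when it is done.

```bash
mkdir -p pics; ls; python3 - <<'E'
from plant import robot
import cv2,numpy as np
s=robot.read_state();print(s['t'],s['tool_pos'],s['orientation'],s['opening'],s['force'])
ims=[]
for n in("scene","side"):
    c=robot.read_camera(n);cv2.imwrite(f"pics/{n}0.png",c["color"][:,:,::-1])
    print(n,c["intrinsics"].tolist(),c["k1"],c["pose"].round(4).tolist())
E
```

```text
pics
0.0 [0.21942922 0.55799827 0.30173131] [-5.85120750e-01 -3.08613108e+00  2.68658625e-03] 0.09280596106331618 [-0.8225246  -0.53304075 -0.1361986 ]
scene [[486.2404141948699, 0.0, 323.58297920929414], [0.0, 486.2404141948699, 200.9888802782917], [0.0, 0.0, 1.0]] -0.15312912323425593 [[0.5666, 0.6965, -0.4403, 0.99], [0.8239, -0.4854, 0.2925, -0.3344], [-0.01, -0.5285, -0.8489, 1.0259], [0.0, 0.0, 0.0, 1.0]]
side [[496.3433265519998, 0.0, 319.53455912393895], [0.0, 496.3433265519998, 194.7658366428119], [0.0, 0.0, 1.0]] -0.08102822732419375 [[0.966, -0.1808, 0.1845, 0.2685], [-0.2579, -0.7192, 0.6452, -0.7046], [0.016, -0.6709, -0.7414, 0.8838], [0.0, 0.0, 0.0, 1.0]]
```

View pics/scene0.png

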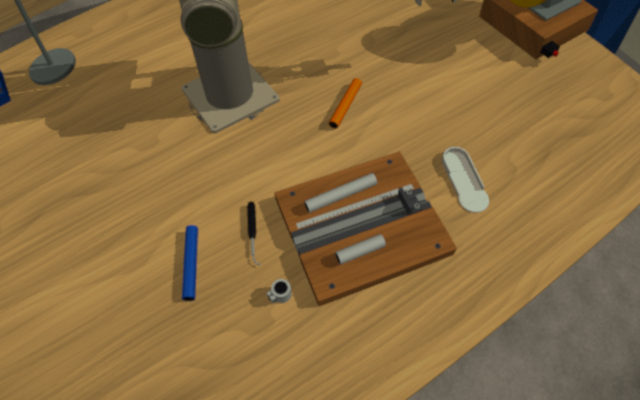

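View pics/side0.png

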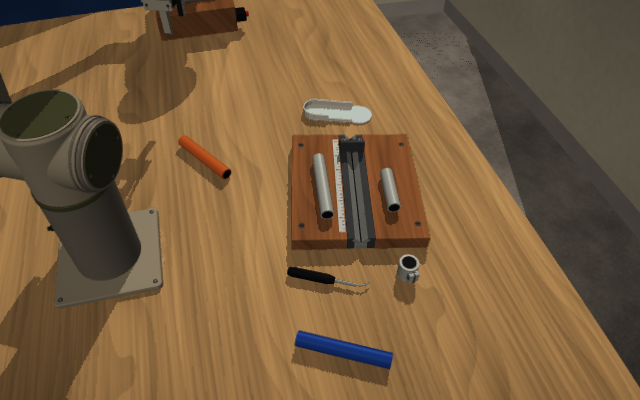

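Scene: the longer tube is at (341,192), the offcut at (361,249), the groove between them and the stop at (410,200). Side view: long tube at (322,185), offcut at (390,189), stop at (351,145). Next I measure these more finely.

```bash
cat > h.py <<'E'
import cv2,numpy as np
from plant import robot
def cast(c,uv,z,pose=None):
    P=c["pose"] if pose is None else pose
    n=cv2.undistortPoints(np.array(uv,float).reshape(-1,1,2),c["intrinsics"],np.array([c["k1"],0,0,0.]))[:,0]
    d=np.c_[n,np.ones(len(n))]@P[:3,:3].T;o=P[:3,3]
    return o+d*((z-o[2])/d[:,2])[:,None]
def proj(c,X):
    M=np.linalg.inv(c["pose"]);p=np.atleast_2d(X)@M[:3,:3].T+M[:3,3]
    return cv2.projectPoints(p.reshape(-1,1,3),np.zeros(3),np.zeros(3),c["intrinsics"],np.array([c["k1"],0,0,0.]))[0][:,0]
E
python3 - <<'E'
from h import *
for n,(x0,y0,x1,y1),k in(("scene",(265,140,465,305),3),("side",(280,125,440,255),4)):
    c=robot.read_camera(n);im=c["color"][:,:,::-1].copy()
    cv2.imwrite(f"pics/{n}1.png",cv2.resize(im[y0:y1,x0:x1],None,fx=k,fy=k,interpolation=cv2.INTER_CUBIC))
    h=cv2.cvtColor(im,cv2.COLOR_BGR2HSV)
    m=((h[...,1]<70)&(h[...,2]>75)).astype(np.uint8)
    N,l,st,ce=cv2.connectedComponentsWithStats(m)
    for i in range(1,N):
        if st[i,4]>60 and x0<ce[i,0]<x1 and y0<ce[i,1]<y1:
            r=cv2.minAreaRect(np.argwhere(l==i)[:,::-1].astype(np.float32))
            print(n,st[i],cv2.boxPoints(r).round(1).tolist())
E
```

```text
scene [305 173  72  39 888] [[304.5, 200.8000030517578], [372.79998779296875, 171.8000030517578], [377.5, 183.0], [309.20001220703125, 211.89999389648438]]
scene [402 185  11  10  73] [[402.0, 185.0], [412.0, 185.0], [412.0, 194.0], [402.0, 194.0]]
scene [297 189 102  39 584] [[295.8999938964844, 222.89999389648438], [397.6000061035156, 187.8000030517578], [399.3999938964844, 193.1999969482422], [297.79998779296875, 228.1999969482422]]
scene [416 192  11  10  62] [[415.1000061035156, 194.5], [422.5, 191.6999969482422], [426.0, 201.0], [418.5, 203.8000030517578]]
scene [294 202 108  47 904] [[291.70001220703125, 237.5], [397.3999938964844, 195.89999389648438], [401.6000061035156, 206.5], [295.79998779296875, 248.10000610351562]]
scene [324 217  58  21  70] [[323.79998779296875, 236.5], [380.79998779296875, 216.39999389648438], [381.20001220703125, 217.60000610351562], [324.29998779296875, 237.6999969482422]]
scene [336 235  49  29 629] [[335.3999938964844, 251.60000610351562], [381.29998779296875, 233.3000030517578], [386.1000061035156, 245.1999969482422], [340.20001220703125, 263.5]]
[... 281 characters left out ...]
64 702] [[310.1000061035156, 154.60000610351562], [322.79998779296875, 152.3000030517578], [333.79998779296875, 215.6999969482422], [321.1000061035156, 217.89999389648438]]
side [354 163  14  79 437] [[352.3999938964844, 163.6999969482422], [358.5, 162.89999389648438], [367.79998779296875, 240.39999389648438], [361.70001220703125, 241.1999969482422]]
side [348 164  12  78 341] [[347.0, 164.10000610351562], [351.6000061035156, 163.60000610351562], [359.6000061035156, 240.89999389648438], [355.0, 241.39999389648438]]
side [381 168  19  39 425] [[379.70001220703125, 169.1999969482422], [391.1000061035156, 166.60000610351562], [399.3999938964844, 203.89999389648438], [388.0, 206.39999389648438]]
```

View pics/scene1.png

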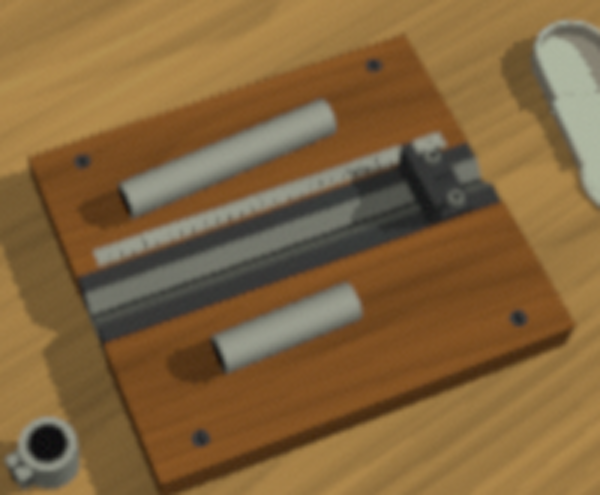

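View pics/side1.png

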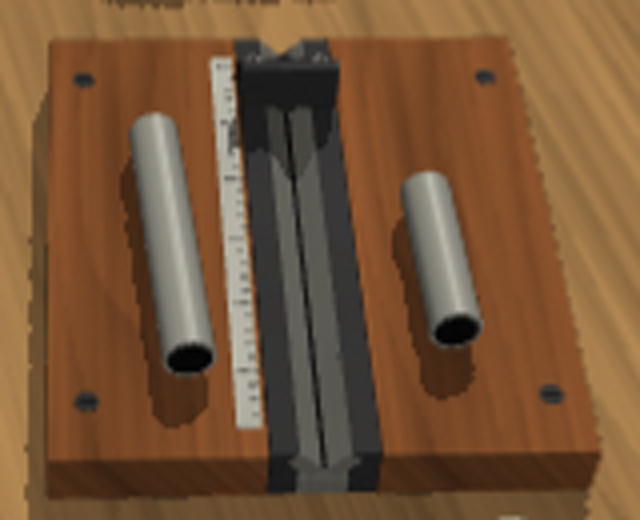

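```bash
python3 - <<'E'
from h import *
np.set_printoptions(precision=4,suppress=True)
S=robot.read_camera("scene");D=robot.read_camera("side")
s=lambda p:np.array(p)/3+[265,140]; d=lambda p:np.array(p)/4+[280,125]
loc=np.array([[-.15,-.17],[-.15,.17],[.15,.17],[.15,-.17]])
for n,c,p in(("scene",S,s([[30,158],[405,37],[573,325],[163,488]])),("side",D,d([[50,458],[49,40],[508,38],[600,452]]))):
    X=cast(c,p,.036)[:,:2];m=X.mean(0)
    a=np.sum(loc[:,0]*(X-m)[:,1]-loc[:,1]*(X-m)[:,0]);b=np.sum(loc*(X-m));th=np.arctan2(a,b)
    R=np.array([[np.cos(th),-np.sin(th)],[np.sin(th),np.cos(th)]])
    print(n,"board",m,np.degrees(th),"resid",(X-m)@R-loc)
    f=lambda q,z:(cast(c,q,z)[:,:2]-m)@R
    if n=="scene":
        print("tube",f(s([[129,200],[330,116],[120,187],[137,214],[322,102]]),.051),"off",f(s([[222,355],[356,302]]),.051))
        print("stop face bottom",f(s([[437,222],[401,149]]),.036),f(s([[401,149]]),.068), "groove",f(s([[92,300],[355,210]]),.036))
    else:
        print("tube",f(d([[189,359],[154,130]]),.051),"off",f(d([[456,330],[425,187]]),.051),"stop bottom",f(d([[243,107],[338,107]]),.036),"top",f(d([[240,68],[338,70]]),.068),"groove",f(d([[323,457],[287,107]]),.022))
E
```

```text
scene board [0.5733 0.0528] -13.099000917411432 resid [[ 0.0002  0.0022]
 [ 0.002  -0.0009]
 [-0.0031 -0.0026]
 [ 0.0009  0.0013]]
tube [[-0.074  -0.1098]
 [-0.0882  0.0695]
 [-0.0878 -0.1122]
 [-0.0598 -0.1085]
 [-0.1032  0.0692]] off [[ 0.0762 -0.0929]
 [ 0.0731  0.0171]]
stop face bottom [[ 0.0264  0.1113]
 [-0.0461  0.1151]] [[-0.0287  0.1022]] groove [[-0.0096 -0.1646]
 [-0.0077  0.0556]]
side board [0.5722 0.0528] -13.221594725017866 resid [[ 0.0027  0.0022]
 [-0.0001 -0.0008]
 [-0.0011 -0.0018]
 [-0.0016  0.0004]]
tube [[-0.0714 -0.113 ]
 [-0.0853  0.0682]] off [[ 0.0779 -0.0946]
 [ 0.0741  0.0173]] stop bottom [[-0.0283  0.1041]
 [ 0.0314  0.1034]] top [[-0.0316  0.1048]
 [ 0.0287  0.1024]] groove [[ 0.0004 -0.1593]
 [ 0.0013  0.1188]]
```

Board centre is (0.573, 0.053) with yaw −13.15°. In the board frame, the stop face is at y ≈ 0.104. The tube centre is at (−0.079, −0.021), tilted about 4.5°. I'll push with the open fingers as two contacts.

```bash
cat >> h.py <<'E'
def where(yaw_goal_bx=None,goal=None):
    from scipy.spatial.transform import Rotation as Ro
    s=robot.read_state();R=Ro.from_rotvec(s['orientation']).as_matrix();th=np.radians(-13.15)
    B=np.array([[np.cos(th),-np.sin(th),0],[np.sin(th),np.cos(th),0],[0,0,1]]);b0=np.array([.573,.053,0])
    np.set_printoptions(precision=4,suppress=True)
    print("t",round(s['t'],2),"TCP board",B.T@(s['tool_pos']-b0),"tip z",s['tool_pos'][2]-.084,"tooly in board deg",np.degrees(np.arctan2(*(B.T@R[:,1])[[1,0]])),"F board",B.T@s['force'],"q6",s['q'][5],"open",s['opening'])
    if goal is not None: print("tool shift to goal",R.T@(B@np.array(goal)+b0-s['tool_pos']))
E
r="1 -.02425 -.02375 0 0"; python3 -m jog '1 -.02425 -.02375 0 0;1 -.02425 -.02375 0 0;1 -.02425 -.02375 0 0;1 -.02425 -.02375 0 0;1 -.02425 -.02375 0 0;1 -.02425 -.02375 0 0;1 -.02425 -.02375 0 0;1 -.02425 -.02375 0 0' >/dev/null
python3 -m jog '1 -.02425 -.02375 0 0;1 -.02425 -.02375 0 0;1 -.02425 -.02375 0 0;1 -.02425 -.02375 0 0;1 -.02425 -.02375 0 0;1 -.02425 -.02375 0 0;1 -.02425 -.02375 0 0;1 -.02425 -.02375 0 0' >/dev/null
python3 -m jog '1 0 0 0 -6.5;1 0 0 0 -6.5;1 0 0 0 0;1 0 0 0 0'
python3 -c "
from h import *
where(goal=[-.13,-.021,.126])"
```

```text
t: 1.97
tool_pos: [0.4416, 0.0626, 0.3027]
orientation: [-0.238, -3.133, -0.0]
force: [-0.3, 1.3, -0.2]
opening: 0.0929
gripper_force: 0.0
t 1.97 TCP board [-0.1302 -0.0205  0.3027] tip z 0.21874997586971195 tooly in board deg 94.46117790460966 F board [-0.5503  1.2203 -0.1812] q6 -1.393392667607476 open 0.0929300617523188
tool shift to goal [-0.0001 -0.0005  0.1767]
```

```bash
python3 -m jog '1 0 0 .03 0;1 0 0 .03 0;1 0 0 .03 0;1 0 0 .03 0;1 0 0 .025 0;1 0 0 .016 0;1 0 0 .01 0;1 0 0 .005 0;1 0 0 0 0;1 0 0 0 0'
python3 -c "
from h import *
where()
c=robot.read_camera('side');cv2.imwrite('pics/s2.png',cv2.resize(c['color'][110:270,250:450,::-1],None,fx=3,fy=3))"
```

```text
t: 2.8
tool_pos: [0.4422, 0.0629, 0.1277]
orientation: [0.233, 3.132, 0.0]
force: [0.0, -0.7, -0.3]
opening: 0.0928
gripper_force: 0.0
t 2.8 TCP board [-0.1296 -0.0201  0.1277] tip z 0.043664544752463605 tooly in board deg 94.6387312113245 F board [ 0.1721 -0.6629 -0.257 ] q6 -1.3958204216724583 open 0.09283263104370525
```

View pics/s2.png

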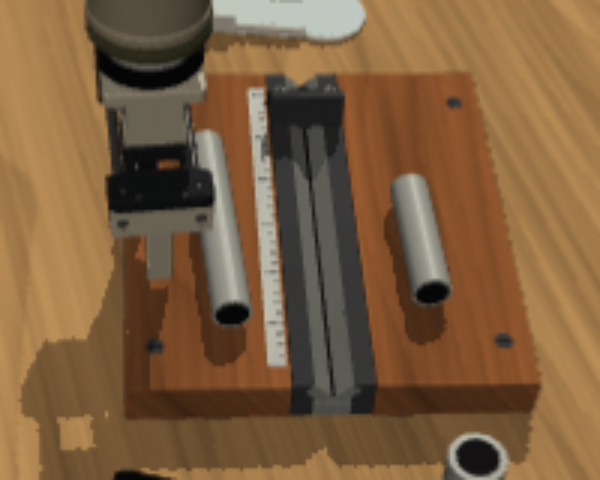

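The fingers are down beside the tube at (158,270) and parallel to it, and the tube is untouched. I'll roll it slowly and bring it parallel to the groove on the way.

```bash
python3 -m jog '1 -.005 0 0 0;1 -.005 0 0 0;1 -.004 0 0 0;1 -.003 0 0 0;1 -.003 0 0 0;1 -.003 0 0 0;1 -.003 0 0 0;1 -.003 0 0 .2;1 -.003 0 0 .4;1 -.003 0 0 .4' | tail -4
python3 -m jog '1 -.003 0 0 .4;1 -.003 0 0 .4;1 -.003 0 0 .4;1 -.003 0 0 .4;1 -.003 0 0 .4;1 -.003 0 0 .4;1 -.003 0 0 .4;1 -.003 0 0 .4;1 -.003 0 0 .4;1 -.002 0 0 0'
python3 -c "
from h import *
where()
c=robot.read_camera('side');cv2.imwrite('pics/s3.png',cv2.resize(c['color'][110:270,250:450,::-1],None,fx=3,fy=3))"
```

```text
orientation: [-0.261, -3.131, 0.0]
force: [0.6, -0.7, 0.0]
opening: 0.0934
gripper_force: 0.0
t: 4.52
tool_pos: [0.505, 0.0518, 0.1268]
orientation: [0.359, 3.121, -0.0]
force: [1.2, 0.6, -0.4]
opening: 0.0927
gripper_force: 0.0
t 4.52 TCP board [-0.0659 -0.0167  0.1268] tip z 0.0427569579939779 tooly in board deg 90.03798622718483 F board [ 1.0131  0.843  -0.3585] q6 -1.3407964940305246 open 0.09272026617073949
```

View pics/s3.png

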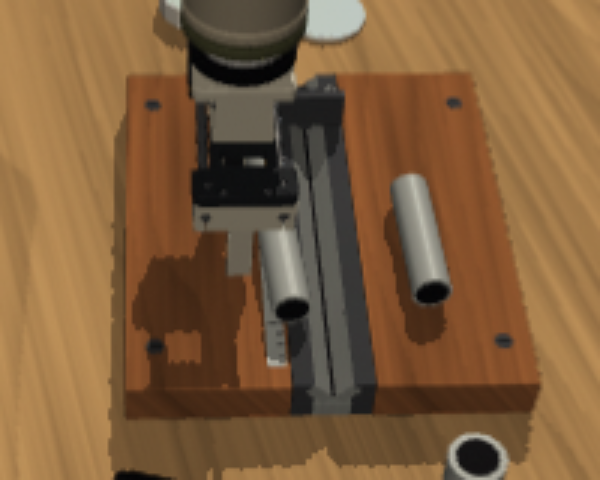

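The tube is ahead of the fingers, with its near end at (292,308), nearly parallel to and close to the groove. I'll keep going.

```bash
python3 -m jog '1 -.003 0 0 0;1 -.003 0 0 0;1 -.003 0 0 0;1 -.003 0 0 0;1 -.003 0 0 0;1 -.003 0 0 0;1 -.003 0 0 0;1 -.003 0 0 0;1 -.002 0 0 0;1 -.002 0 0 0'
python3 -c "
from h import *
where()
c=robot.read_camera('side');cv2.imwrite('pics/s4.png',cv2.resize(c['color'][110:270,250:450,::-1],None,fx=3,fy=3))"
```

```text
t: 5.4
tool_pos: [0.5322, 0.0455, 0.1267]
orientation: [-0.358, -3.121, -0.0]
force: [-0.1, 0.5, 0.3]
opening: 0.0928
gripper_force: 0.0
t 5.4 TCP board [-0.0381 -0.0166  0.1267] tip z 0.0427275400316859 tooly in board deg 90.07478936830329 F board [-0.2425  0.4902  0.2831] q6 -1.353354564072668 open 0.0928395726827617
```

View pics/s4.png

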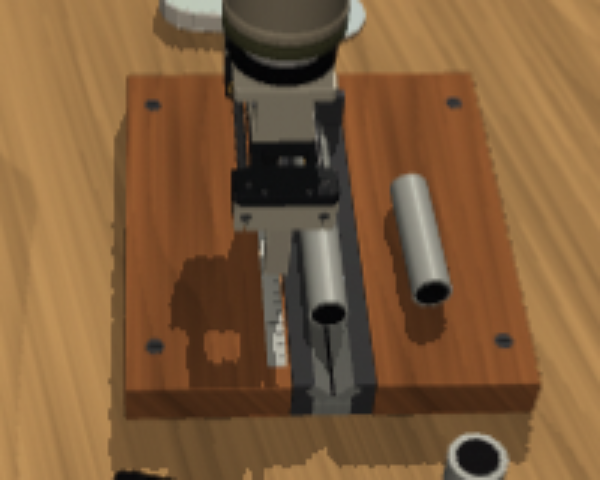

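The tube looks dropped into the groove, with its near end at (328,313). I'll back off, rise and close the fingers, then measure.

```bash
python3 -m jog '1 .006 0 0 0;1 .008 0 0 0;1 .006 0 -.01 0;0 0 0 -.03 0;0 0 0 -.03 0;0 0 0 0 -7;0 0 0 0 -7;0 0 0 0 -7;0 0 0 0 -7;0 0 0 0 -7' >/dev/null
python3 -m jog '0 0 0 0 -7;0 0 0 0 -7;0 0 0 0 -7;0 0 0 0 -7;0 0 0 0 -7;0 0 0 0 -7;0 0 0 0 -7;0 0 0 0 -6;0 0 0 0 0' >/dev/null
python3 - <<'E'
from h import *
where(goal=[0,-.155,.19])
th=np.radians(-13.15);B=np.array([[np.cos(th),-np.sin(th)],[np.sin(th),np.cos(th)]])
D=robot.read_camera("side");S=robot.read_camera("scene")
print("near end",(cast(D,[[250+328/3,110+313/3]],.043)[:,:2]-[.573,.053])@B)
cv2.imwrite('pics/s5.png',np.vstack([cv2.resize(D['color'][120:250,270:450,::-1],(540,290)),cv2.resize(S['color'][140:305,265:465,::-1],(360*540//540,297)) if 0 else cv2.resize(S['color'][150:257,265:465,::-1],(540,289))]))
E
```

```text
t 7.03 TCP board [-0.0809  0.043   0.1929] tip z 0.10886692989159404 tooly in board deg 176.01512346402743 F board [-1.1662 -0.2982 -0.4323] q6 -2.6567673712132653 open 0.00046636856873799733
tool shift to goal [ 0.191  -0.0943  0.019 ]
near end [[-0.0007 -0.1067]]
```

View pics/s5.png

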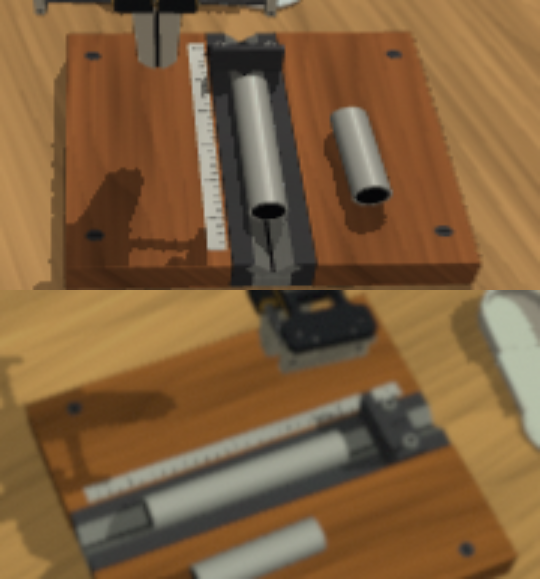

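The tube is seated, with its near end at board y ≈ −0.107, but my turn ran into joint 6's limit. I'll turn back the other way.

```bash
python3 -m jog '0 0 0 0 7;0 0 0 0 7;0 0 0 0 7;0 0 0 0 7;0 0 0 0 7;0 0 0 0 7;0 0 0 0 7;0 0 0 0 7;0 0 0 0 7;0 0 0 0 7' >/dev/null
python3 -m jog '0 0 0 0 7;0 0 0 0 7;0 0 0 0 7;0 0 0 0 7;0 0 0 0 7;0 0 0 0 7;0 0 0 0 7;0 0 0 0 7;0 0 0 0 7;0 0 0 0 0' >/dev/null
python3 -c "
from h import *
where(goal=[0,-.155,.19]);print(robot.read_state()['orientation'])"
```

```text
t 8.8 TCP board [-0.0783  0.0388  0.1934] tip z 0.10944459444148898 tooly in board deg 42.015245563802466 F board [ 0.4772 -0.5252  0.6678] q6 -0.3296145735690817 open 0.0004264228938462844
tool shift to goal [-0.1956 -0.0714  0.0192]
[ 1.5722  2.6649 -0.0923]
```

```bash
cat >> h.py <<'E'
def tip(goal):
    from scipy.spatial.transform import Rotation as Ro
    s=robot.read_state();R=Ro.from_rotvec(s['orientation']).as_matrix();th=np.radians(-13.15)
    B=np.array([[np.cos(th),-np.sin(th),0],[np.sin(th),np.cos(th),0],[0,0,1]]);b0=np.array([.573,.053,0])
    p=s['tool_pos']+R[:,2]*.084
    print("t",round(s['t'],2),"tip board",B.T@(p-b0),"tool axes in board\n",B.T@R,"\nF board",B.T@s['force'],"tool shift for tip goal",R.T@(B@np.array(goal)+b0-p))
E
python3 -m jog '0 0 0 0 7;0 0 0 0 7;0 0 0 0 7;0 0 0 0 7;0 0 0 0 7;0 0 0 0 7;0 0 0 0 0;0 0 0 0 0' >/dev/null
python3 -c "
from h import *
tip([0,-.145,.1])"
```

```text
t 9.47 tip board [-0.07612129  0.03340155  0.10967564] tool axes in board
 [[-0.01409846  0.99955424  0.02631626]
 [ 0.99737399  0.01592778 -0.07064998]
 [-0.07103765  0.0252511  -0.99715397]] 
F board [ 1.344478   -0.47333915 -0.1592359 ] tool shift for tip goal [-0.17831893  0.07300149  0.0242554 ]
```

```bash
python3 -m jog '0 -.02 .008 .003 0;0 -.03 .012 .004 0;0 -.03 .013 .004 0;0 -.03 .013 .004 0;0 -.03 .013 .004 0;0 -.02 .008 .003 0;0 -.018 .006 .002 0;0 0 0 0 0;0 0 0 0 0' >/dev/null
python3 -c "
from h import *
tip([0,-.145,.042])"
```

```text
t 10.22 tip board [-0.00106071 -0.14544083  0.1001286 ] tool axes in board
 [[-0.01053947  0.99960715  0.02597066]
 [ 0.99743828  0.01234719 -0.07045873]
 [-0.07075171  0.02516153 -0.99717656]] 
F board [0.02159966 0.54635565 0.25584574] tool shift for tip goal [ 0.00454122 -0.00039687  0.05796096]
```

```bash
python3 -m jog '0 .001 0 .015 0;0 .001 0 .015 0;0 .001 0 .015 0;0 .001 0 .01 0;0 0 0 .003 0;0 0 0 0 0;0 .004 0 -.0003 0;0 .004 0 -.0003 0;0 .004 0 -.0003 0;0 .004 0 -.0003 0' |grep force
python3 -m jog '0 .004 0 -.0003 0;0 .003 0 -.0002 0;0 .003 0 -.0002 0;0 .003 0 -.0002 0;0 .003 0 -.0002 0;0 .003 0 -.0002 0;0 .003 0 -.0002 0;0 .003 0 -.0002 0' |grep force
python3 -c "
from h import *
tip([0,-.0845,.042])
D=robot.read_camera('side');S=robot.read_camera('scene')
cv2.imwrite('pics/s6.png',np.vstack([cv2.resize(D['color'][120:250,270:450,::-1],(540,290)),cv2.resize(S['color'][150:257,265:465,::-1],(540,289))]))"
```

```text
force: [0.9, -0.5, -0.3]
gripper_force: 0.0
force: [-0.8, -1.4, 1.2]
gripper_force: 0.7
t 11.72 tip board [ 0.00015772 -0.10331333  0.04218123] tool axes in board
 [[-0.00840101  0.9996097   0.02664337]
 [ 0.99744103  0.01026861 -0.07075277]
 [-0.07099874  0.0259808  -0.99713799]] 
F board [-0.48662874 -1.59102586  1.22951889] tool shift for tip goal [ 1.87793774e-02  3.08218298e-05 -1.15458093e-03]
```

View pics/s6.png

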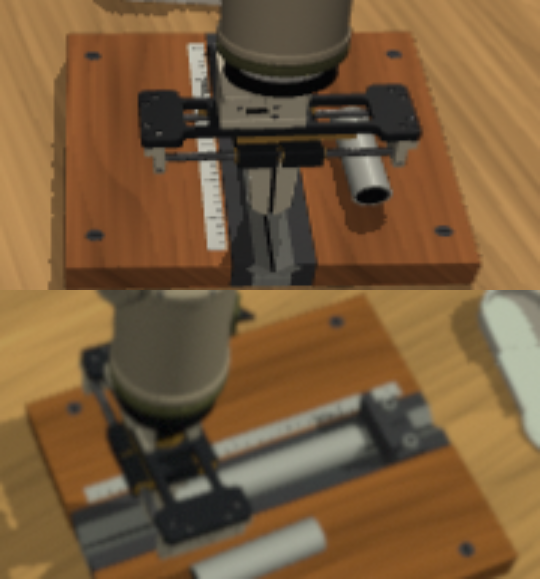

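The tube is moving in the groove, and its far end at (365,440) is near the stop. I'll push slowly until contact.

```bash
python3 -m jog '0 .003 0 -.0002 0;0 .003 0 -.0002 0;0 .002 0 -.0001 0;0 .002 0 -.0001 0;0 .002 0 -.0001 0;0 .002 0 -.0001 0' |grep force:
python3 -m jog '0 .001 0 -.0001 0;0 .001 0 -.0001 0' |grep force:
python3 -c "
from h import *
tip([0,-.0845,.042])"
```

```text
force: [0.3, -1.8, 0.8]
gripper_force: 0.7
force: [-1.4, -9.1, 0.4]
gripper_force: 4.8
t 12.48 tip board [-4.49410923e-05 -8.82752698e-02  4.20072440e-02] tool axes in board
 [[-0.00865341  0.99961248  0.02645751]
 [ 0.99732465  0.01054814 -0.0723345 ]
 [-0.07258554  0.02576079 -0.99702945]] 
F board [ 0.75645594 -9.20404701  0.41933717] tool shift for tip goal [ 3.76530654e-03  8.45591273e-05 -2.64670757e-04]
```

```bash
python3 -m jog '0 .0005 0 0 0;0 0 0 0 0' |grep force:
python3 -m jog '0 -.001 0 0 0;0 -.003 0 0 0;0 -.008 0 0 0;0 -.015 0 0 0;0 -.01 0 -.02 0;0 0 0 -.03 0;0 0 0 -.03 0;0 -.02 0 -.03 0;0 -.02 0 -.03 0;0 0 0 0 0' >/dev/null
python3 - <<'E'
from h import *
tip([0,0,0])
D=robot.read_camera('side');S=robot.read_camera('scene')
cv2.imwrite('pics/s7.png',np.vstack([cv2.resize(D['color'][120:250,270:450,::-1],(540,290)),cv2.resize(S['color'][150:257,265:465,::-1],(540,289))]))
E
```

```text
force: [-2.8, -7.5, 0.9]
gripper_force: 4.0
t 13.48 tip board [ 0.00053651 -0.15642688  0.19497687] tool axes in board
 [[-0.00664361  0.99927661  0.03744497]
 [ 0.9973784   0.00931998 -0.07175983]
 [-0.0720569   0.03687006 -0.99671882]] 
F board [ 0.48898504 -0.2526878   1.11270408] tool shift for tip goal [ 0.17006978 -0.00626704  0.18309186]
```

View pics/s7.png

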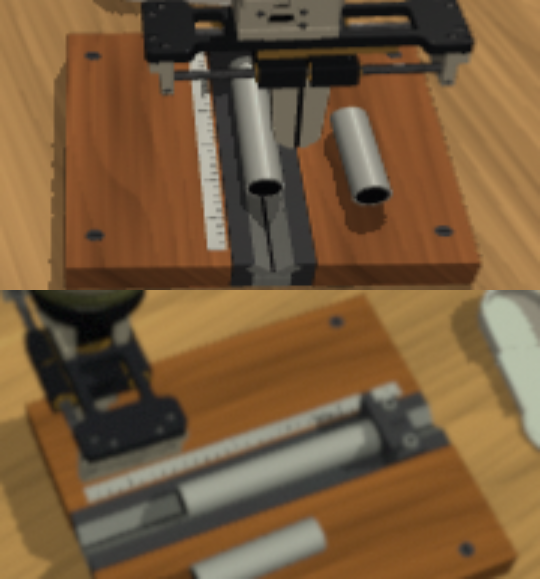

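The tube is seated against the stop: its far end at (382,440) touches the plate. The offcut is where it was and the hand is clear.

```bash
python3 - <<'E'
from h import *
th=np.radians(-13.15);B=np.array([[np.cos(th),-np.sin(th)],[np.sin(th),np.cos(th)]])
D=robot.read_camera("side")
print((cast(D,[[270+265/3,120+187*130/290]],.043)[:,:2]-[.573,.053])@B)
print(robot.close_job())
E
```

```text
[[-0.00030293 -0.07588699]]
the job is handed in; nothing more can be done
None
```

The longer tube lies in the V-groove with its end against the length stop, the shorter tube has not visibly moved, the hand is clear, and the job was handed in at about 13.6 s of the 48 s allowed.

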